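# Bleed a gauge calibration pump and hold its plunger at the mark

## Robot

A 6-joint arm with a two-finger parallel gripper is mounted at the origin on the work surface. World frame = base frame: x ahead of the robot, y to its left, z up, the work surface at z = 0. Lengths are in mm, angles in rad, forces in N, time in s.
With the tool pointing down it reaches from about 325 to 925 mm from the base axis. Payload 3.1 kg.
Tool frame: the origin (TCP) lies midway between the tips of the shut fingers; the grasp point (between the pads) lies 19 mm behind it (bot.grip_depth is the distance from the TCP to the grasp point, in mm); z points along the fingers, y is the line along which they close (so a half turn about z gives the same grasp; the last joint's range is limited). The gripper opens to 85 mm and grips with 20 to 120 N. Pads are 22 mm wide; open, the fingers measure 114 mm over their backs; the gripper's body (76 mm by 85 mm) begins 54 mm behind the grasp point. The pads swing forward as they close: fully open they stand 13 mm farther back than shut.
Start: joints at [-1.283, 0.217, 1.613, -0, 1.311, -0.112], TCP at [243.293, -575.715, 231.3] pointing down, gripper open.
Joint ranges: [-2.75, 2.75], [-0.78, 2.1], [0.31, 2.55], [-1.13, 4.27], [0.13, 2.63], [-2.58, 2.58]. Speed limits (rad/s): [2.79, 2.79, 3.14, 3.14, 3.14, 3.14].

## Interface

Orientations are given as a unit quaternion [w, x, y, z].
In Python, from workcell import bot gives the robot as it stands.
- The arm moves only by the tool send_rows, never from a script. Its argument "series" is text: rows parted by semicolons, each of 5 numbers parted by spaces: the finger opening in mm, from 0 to 85.4, then the shift along the tool's x, y, z in mm, then the turn about the tool's z in degrees. In form: hand dx dy dz spin; .... A call has 1 to 12 rows; each row shifts and turns the commanded pose from where the row before left it, along the tool's axes as they then stand; what a row does not reach is not made up. A row lasts 1/10 s, in which the tool goes at most 50 mm and 8.59 degrees, less where a joint would pass 70% of its speed; a pose out of reach is approached as far as the arm can. A call is refused whole if a number of a shift passes 50 or a number of a turn 8.59, either way. A call with a gripper value outside its range is refused whole. The fingers move at their own pace and stop on an object; "newtons" is the grip in N (left out, the last holds). Time passes only in rows, so rows that do not move let the fingers close. It gives the time, the measured TCP pose, the force, the opening and the grip force at its end, in the units of the state.
- bot.get_obs(): the state, without advancing time (a new reading comes with each control period).
- bot.snapshot(name): name is "scene" or "top"; returns a dict with "color" (400x640x3 uint8, blue, green, red), "camera_matrix" (3x3 intrinsics, pixels), "rvec" (rotation vector, rad) and "tvec" (3), from world to camera coordinates, as OpenCV has them. Camera axes: x right, y down, z forward; pixel columns grow to the right and rows downward; lengths in mm; the calibration is good to about 2 mm. A picture is of the moment at which its call begins. There is no depth.
- bot.hand_in(): hands the job in; it is judged then, once.
Trained networks look in a picture, given as the dict that the camera call returned (one of the last four; its "shot" number tells which), for a name from the list of things; names that differ only in an ending like _2 or _b are one class to them, and where a whole thing is asked for, a point or a joint stands for the part that bears it (a point fixed in the world has none). Each returns a list of dicts, best first, with "p" (0 to 1); they miss things now and then, are a little off and sometimes report something else, mostly with a low value. They report only what shows in the picture. A call takes as long as a camera call.
- bot.look_for(thing, picture): "rect" ([left, top, width, height] in pixels, round what is visible of it).
- bot.spot_point(thing, picture): "at" ([column, row] in pixels: a listed point, or the origin of a listed thing).
The state is a dict: "clock": time; "qpos": joint angles; "joint_vel": joint speeds; "joint_efforts": joint torques, N m; "tool_pos": TCP position; "ee_rot": TCP orientation; "force": force on the tool from outside, world axes, zero at the start; "moment": the same for the moment, N m; "width": finger opening in mm; "grip_force": force on a finger pad.
Only numpy, scipy, OpenCV 4.12 (cv2) and the standard library are available. Lean on these libraries where they do the work, as an engineer would, in place of code of your own. Each camera call takes 0.05 s, during which the arm holds its last target. There are 200 camera calls.

## Task

First open the bleed valve of the gauge calibration pump: turn the red wheel by its black knob one full turn anticlockwise, seen from above, so that the knob comes back to the yellow mark beside the wheel. Then pull the spring-return orange plunger handle out until its white pointer stands over the green clip on the scale, and finish still holding it there with the gripper, because it springs back when let go. Leave the other things on the bench and on the pump where they are.

Things in the scene. Friction and masses are not known exactly. Their poses are not given: they have to be found in the camera images.
- pump: Gauge calibration pump, fixed: dark steel plate 300 (x) x 420 (y) x 12 mm, origin under its centre, -x edge roughly towards the robot. The plunger is pulled along -x. On it: lying aluminium cylinder (along x at y -90 mm, x from 0 to 145, up to 70 mm above the bench), black scale rail along x at y -25 (top at 34 mm), green round gauge on a column at x 120, y 165 (top at 263 mm).
- plunger (a joint): How far the plunger is pulled out, m: 0 home, 0.10 end stop. The spring pulls it home with about 3.3 N at 0 and 110 N/m more on the way out (about 12 N at 0.08), plus 0.5 N friction and some damping.
- paddle_top (a point): Centre of the top of the plunger's orange upright paddle handle, 115 mm above the bench; moves with the plunger. The paddle is 12 mm thick along the pump's x (grip it by these faces), 40 mm wide along y, 70 mm tall. A 12 mm rod, 63 mm below this point, joins its +x side to the cylinder, whose front block (top 70 mm above the bench) begins 39 mm behind the paddle when home.
- pointer (a point): Middle of the free part of the white pointer, a thin bar 6 mm wide along x that sticks out of the paddle's +y side at 49 mm above the bench and passes over the scale rail and the clip. It moves with the plunger.
- clip: Green clip fixed astride the scale rail: the mark. 14 mm along x, top 39 mm above the bench; origin on the bench under the clip's middle, axes parallel to the pump's. The pointer is over it when pointer and this origin agree to 7 mm along the pump's x. The pull needed is 45 to 80 mm and differs each time.
- wheel (a joint): Angle of the red bleed-valve wheel, rad: 0 closed at its stop (as it starts), growing anticlockwise seen from above; one full turn is 6.283 and there is a stop at 7.0. Friction 0.08 N m keeps it where it is left.
- wheel_centre (a point): Centre of the wheel's flat top, on its upright axis, 61 mm above the bench. The red wheel is a solid disc of 136 mm diameter with a small hub 7 mm above this point.
- knob_top (a point): Centre of the top of the black crank knob, 114 mm above the bench, 50 mm from the wheel's axis. The knob is upright, 24 mm in diameter and 50 mm tall, spins freely on its pin, and moves round with the wheel.
- valve: Fixed brass bleed-valve body under the wheel, origin on the pump plate's top (12 mm above the bench) on the wheel's axis. A yellow mark block (14 x 10 mm, top at 45 mm above the bench) stands on its +x axis 82 mm from the wheel's axis, beside the knob's place at wheel angle 0.
- fitting_a: Loose brass hose fitting, 30 mm across and 34 mm tall, standing on the pump plate; origin under its centre. Not to be disturbed.
- fitting_b: Loose brass hose fitting, 36 mm across and 34 mm tall, standing on the pump plate; origin under its centre. Not to be disturbed.
- mug: White mug, 80 mm across, 90 mm tall, handle at its +y; origin under its centre. Not to be disturbed.
- jug: Blue jug with a steel handle at its +y, 100 mm across, 150 mm tall; origin under its centre. Not to be disturbed.
- screwdriver: Screwdriver with an orange handle lying along its x, 190 mm long, under 35 mm high; origin under its middle. Not to be disturbed.

How it is judged:
By the outcome, as a careful person would: the job done as asked, in the order asked, and still so for the second after the job is handed in, while the arm keeps its last pose, push and grip.
It also fails if it takes over 59 s, if anything falls off the work surface, if the arm or the gripper's body presses on something with over 40 N, if the wrist force passes 120 N, or if a joint passes its speed limit or range.

## Working session

There is one attempt and no reset: what is moved stays moved. The work goes in short steps, Python scripts to look and compute and a tool call to move; the robot and the scene stay as the last step left them, time stands still between calls to the robot, and variables do not carry over. Pictures are saved under pics/ and viewed, at most 10 in all, crops included, and the job is handed in when it is done.

Besides the shell and the picture viewer there is one more tool, called as name(argument=value, ...) on one line, values as JSON. send_rows: Moves the arm, as the interface text tells. Its arguments: {"type":"object","properties":{"series":{"type":"string"},"newtons":{"type":"number"}},"required":["series"]}

```bash
mkdir -p pics; cat > h.py <<'E'
import numpy as np, cv2
from workcell import bot
def P(s):
    R=cv2.Rodrigues(np.array(s["rvec"],float))[0]; return np.array(s["camera_matrix"])@np.c_[R,np.array(s["tvec"],float).reshape(3)]
def tri(a,pa,b,pb):
    X=cv2.triangulatePoints(P(a),P(b),np.array(pa,float).reshape(2,1),np.array(pb,float).reshape(2,1)).ravel();return X[:3]/X[3]
def atz(s,p,z):
    M=P(s);H=M[:,[0,1,3]].copy();H[:,2]+=M[:,2]*z
    v=np.linalg.solve(H,[p[0],p[1],1]);return v[:2]/v[2]
def proj(s,X):
    v=P(s)@np.append(X,1);return v[:2]/v[2]
E
python3 - <<'E'
from h import *
a=bot.snapshot("scene");b=bot.snapshot("top")
cv2.imwrite("pics/s0.png",a["color"]);cv2.imwrite("pics/t0.png",b["color"])
Z=dict(pump=0,paddle_top=115,pointer=49,clip=0,wheel_centre=61,knob_top=114,valve=12,fitting_a=12,fitting_b=12,mug=0,jug=0,screwdriver=0)
for n,z in Z.items():
    ra=bot.spot_point(n,a)[:2];rb=bot.spot_point(n,b)[:2]
    print(n,[(np.round(r["at"]),round(r["p"],2),atz(a,r["at"],z).round()) for r in ra],[(np.round(r["at"]),round(r["p"],2),atz(b,r["at"],z).round()) for r in rb], tri(a,ra[0]["at"],b,rb[0]["at"]).round() if ra and rb else '')
o=bot.get_obs();print(o)
E
```

```text
pump [(array([312., 236.]), 0.71, array([606.,   3.]))] [(array([310., 187.]), 0.95, array([600.,   6.]))] [602.   3.  -4.]
paddle_top [(array([304., 188.]), 0.8, array([540., -78.]))] [(array([336., 198.]), 0.48, array([541., -80.]))] [541. -79. 115.]
pointer [(array([317., 216.]), 0.6, array([566., -10.]))] [(array([314., 200.]), 0.65, array([545.,  -7.]))] [552. -13.  33.]
clip [(array([330., 217.]), 0.61, array([506.,  -1.]))] [(array([290., 157.]), 0.61, array([715.,  78.])), (array([311., 216.]), 0.4, array([492.,   3.]))] [655.  83. 198.]
wheel_centre [(array([360., 235.]), 0.96, array([554., 145.]))] [(array([274., 195.]), 0.67, array([562., 132.]))] [558. 138.  62.]
knob_top [(array([356., 209.]), 0.58, array([515., 102.])), (array([355., 237.]), 0.53, array([606., 159.]))] [(array([279., 201.]), 0.76, array([534., 111.]))] [531. 110. 133.]
valve [(array([354., 245.]), 0.57, array([565., 134.]))] [(array([274., 197.]), 0.8, array([564., 136.]))] [564. 135.  12.]
fitting_a [(array([294., 254.]), 0.63, array([702.,   7.])), (array([309., 272.]), 0.49, array([727.,  86.]))] [(a
[... 825 characters left out ...]
  -8.]
{'clock': 1.3, 'qpos': array([-1.28316630e+00,  2.16909296e-01,  1.61338194e+00,  2.09377844e-06,
        1.31128720e+00, -1.12241184e-01]), 'joint_vel': array([ 0.00069679, -0.00077892, -0.00018111,  0.00108988,  0.00095934,
       -0.00132753]), 'joint_efforts': array([ 1.35374939e-03, -3.96878707e+01, -3.04248190e+01,  4.27281736e-05,
        7.67383808e-04, -6.54803273e-06]), 'tool_pos': array([ 243.31644112, -575.71867838,  231.30393219]), 'ee_rot': array([6.99410883e-06, 9.80079422e-01, 1.98605958e-01, 1.63066179e-06]), 'force': array([-0.60320395, -0.20980853,  0.54787851]), 'moment': array([-0.02385811,  0.0247339 ,  0.05108002]), 'grip_force': 0.0, 'width': 85.18388422829385}
```

```bash
python3 - <<'E'
import cv2
a=cv2.imread("pics/s0.png")[170:300,260:420];b=cv2.imread("pics/t0.png")[130:230,240:370]
cv2.imwrite("pics/sc.png",cv2.resize(a,None,fx=4.6,fy=4.6,interpolation=2));cv2.imwrite("pics/tc.png",cv2.resize(b,None,fx=6,fy=6,interpolation=2))
E
```

```text
(no output)
```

View pics/sc.png

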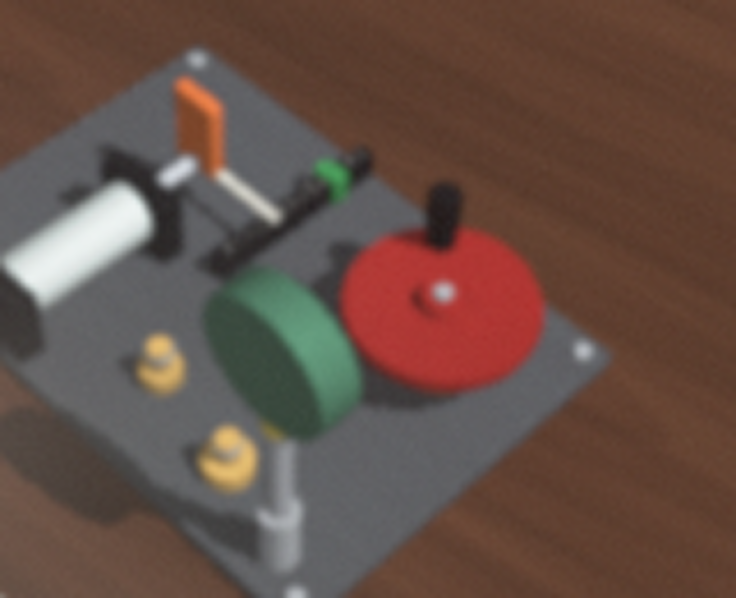

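View pics/tc.png

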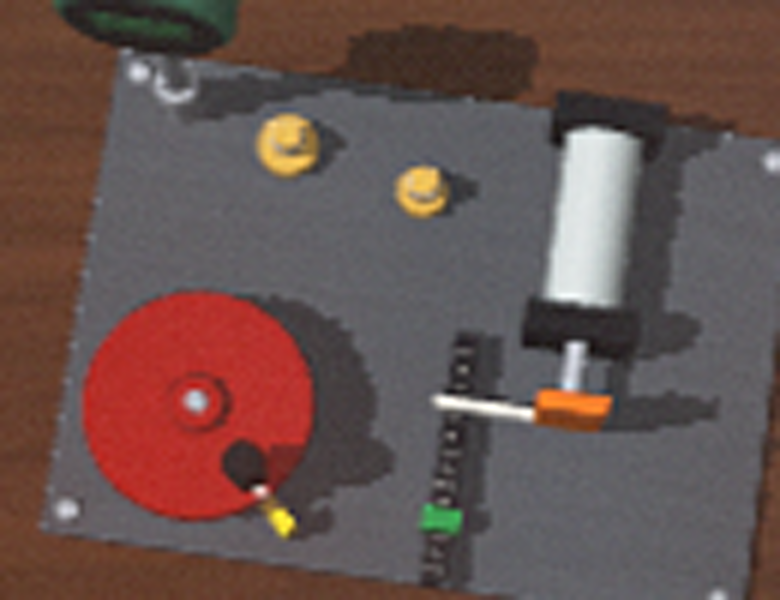

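```bash
python3 - <<'E'
from h import *
S=[(bot.snapshot("scene"),bot.snapshot("top")) for _ in range(2)]
for n in ["pump","paddle_top","pointer","clip","wheel_centre","knob_top","valve"]:
    print(n,[[(np.round(r["at"],1).tolist(),round(r["p"],2)) for r in bot.spot_point(n,s)[:2]] for p in S for s in p])
a,b=[np.mean([s[i]["color"].astype(float) for s in S],0).astype(np.uint8) for i in (0,1)]
sa,sb=S[0]
def cols(im): return cv2.cvtColor(im,cv2.COLOR_BGR2HSV)
def cen(im,lo,hi,box):
    h=cols(im);m=cv2.inRange(h,np.array(lo),np.array(hi));k=np.zeros_like(m);x0,y0,x1,y1=box;k[y0:y1,x0:x1]=m[y0:y1,x0:x1]
    M=cv2.moments(k,True); ys,xs=np.nonzero(k);return np.array([M["m10"]/M["m00"],M["m01"]/M["m00"]]),M["m00"],(xs.min(),xs.max(),ys.min(),ys.max())
for nm,im,s,lo,hi,box,z in [
 ("red t",b,sb,(0,150,90),(5,255,255),(250,170,300,222),61),
 ("yel t",b,sb,(22,120,120),(35,255,255),(278,205,294,224),45),
 ("clip t",b,sb,(45,100,80),(80,255,255),(305,205,322,225),37),
 ("clip s",a,sa,(45,100,80),(80,255,255),(322,200,342,218),37),
 ("orange t",b,sb,(5,150,150),(18,255,255),(325,190,345,205),110),
 ("orange s",a,sa,(5,150,120),(18,255,255),(295,180,312,212),85),
 ("ptr t",b,sb,(0,0,150),(179,70,255),(311,194,328,202),49),
 ("ptr s",a,sa,(0,0,150),(179,70,255),(306,204,324,221),49)]:
    try:
        c,n,bb=cen(im,lo,hi,box);print(nm,c.round(1),n,bb,atz(s,c,z).round(1))
    except Exception as e: print(nm,e)
# plate bolts (grey dots) & camera centres
for s in (sa,sb):
    R=cv2.Rodrigues(np.array(s["rvec"]))[0];print("cam",(-R.T@np.array(s["tvec"]).reshape(3)).round())
for p in [(139,72),(66,509),(772,163),(718,598)]: print("bolt t",atz(sb,(240+(p[0]-2.5)/6,130+(p[1]-2.5)/6),14).round(1))
for p in [(197,58),(584,350),(296,596)]: print("bolt s",atz(sa,(260+(p[0]-1.8)/4.6,170+(p[1]-1.8)/4.6),14).round(1))
for p in [(465,338),(432,582)]: print("rail t",atz(sb,(240+(p[0]-2.5)/6,130+(p[1]-2.5)/6),34).round(1))
E
```

```text
pump [[([314.1, 236.0], 0.77)], [([313.8, 187.1], 0.6)], [([314.8, 235.6], 0.57)], [([309.8, 186.3], 0.64)]]
paddle_top [[([306.2, 192.7], 0.51)], [([335.9, 194.6], 0.56)], [([307.7, 188.2], 0.65)], [([333.8, 194.7], 0.42), ([310.1, 216.1], 0.39)]]
pointer [[([320.6, 215.9], 0.53)], [([333.5, 195.9], 0.37)], [([316.6, 219.2], 0.5)], [([313.9, 200.0], 0.49)]]
clip [[([328.3, 214.9], 0.56)], [([310.5, 218.3], 0.56)], [([329.5, 217.0], 0.43)], [([307.2, 215.7], 0.47)]]
wheel_centre [[([355.0, 234.4], 0.92)], [([271.5, 196.1], 0.6)], [([355.7, 233.8], 0.68)], [([272.7, 197.0], 0.77)]]
knob_top [[([354.1, 213.0], 0.58)], [([277.8, 202.9], 0.69)], [([354.1, 212.8], 0.67), ([310.4, 271.6], 0.62)], [([280.0, 204.0], 0.65), ([276.8, 199.4], 0.56)]]
valve [[([354.8, 244.3], 0.73), ([291.3, 251.4], 0.39)], [([272.1, 199.1], 0.64)], [([354.7, 244.2], 0.66)], [([276.0, 198.7], 0.96)]]
red t [272.1 196.8] 1072.0 (np.int64(254), np.int64(291), np.int64(179), np.int64(216)) [556.6 137. ]
yel t [286.6 216.6] 14.0 (np.int64(285), np.int64(288), np.int64(215), np.int64(219)) [488.3  88.3]
clip t [313.2 216.1] 24.0 (np.int64(310), np.int64(316), np.int64(214), np.int64(218)) [489.4  -4.5]
clip s [332.4 208.2] 35.0 (np.int64(329), np.int64(335), np.int64(205), np.int64(212)) [497.5   2.5]
orange t [334.6 196.8] 40.0 (np.int64(329), np.int64(341), np.int64(195), np.int64(199)) [545.3 -76.4]
orange s [303.2 196.4] 123.0 (np.int64(299), np.int64(307), np.int64(188), np.int64(206)) [549.3 -77.3]
ptr t [319.8 197.3] 30.0 (np.int64(312), np.int64(327), np.int64(196), np.int64(199)) [553.9 -28.5]
ptr s [313.5 212.1] 46.0 (np.int64(307), np.int64(320), np.int64(207), np.int64(217)) [557.1 -29.8]
cam [1229.  510. 1011.]
cam [ 332.   10. 1456.]
bolt t [769.  174.8]
bolt t [501.9 218.1]
bolt t [ 705.9 -209.1]
bolt t [ 442.2 -167.1]
bolt s [ 443.8 -169. ]
bolt s [505.2 217.6]
bolt s [771.6 174.5]
rail t [597.3 -20.1]
rail t [453.   2.]
```

```bash
python3 - <<'E'
from h import *
from scipy.optimize import least_squares
a=bot.snapshot("scene");b=bot.snapshot("top")
for s,box,col in((a,(330,210,385,262),'s'),(b,(245,170,300,225),'t')):
    im=cv2.resize(cv2.GaussianBlur(s["color"],(0,0),.7),None,fx=4,fy=4,interpolation=cv2.INTER_CUBIC)
    h=cv2.cvtColor(im,cv2.COLOR_BGR2HSV);m=cv2.inRange(h,(0,140,60),(6,255,255))|cv2.inRange(h,(174,140,60),(179,255,255))
    k=np.zeros_like(m);x0,y0,x1,y1=[4*v for v in box];k[y0:y1,x0:x1]=m[y0:y1,x0:x1]
    pts=cv2.convexHull(np.argwhere(k)[:,::-1].astype(np.int32)).reshape(-1,2)
    W=np.array([atz(s,(p+.5)/4-.5,61) for p in pts])
    r=least_squares(lambda v:np.hypot(*(W-v[:2]).T)-v[2],[556,137,68],loss="soft_l1",f_scale=2)
    print(col,r.x.round(1),np.abs(r.fun).mean().round(2))
for X in [(515,107,114),(515,107,64),(556,136,68)]: print(X,proj(a,np.array(X)).round(1),proj(b,np.array(X)).round(1))
# dark knob: gray darkness on red disc, top view
g=b["color"][...,2].astype(int)
print(g[196:216,272:292])
g=a["color"][...,2].astype(int)
print(g[205:226,349:364])
E
```

```text
s [561.5 137.8  68.7] 1.64
t [555.5 135.5  66.6] 0.3
(515, 107, 114) [357.5 210. ] [279.8 206.5]
(515, 107, 64) [356.4 220.7] [280.8 208.4]
(556, 136, 68) [356.9 232.5] [272.2 196.6]
[[194 177 153 185 171 118 135 189 184 183 187 183 185 188 183 182 181 183
  187 169]
 [192 179 153 190 169 105 137 188 182 187 182 185 185 185 181 183 185 185
  189 169]
 [156 186 181 191 161  91 133 187 184 182 185 185 186 183 187 184 183 186
  186 168]
 [179 184 185 174 132 120 180 183 179 184 184 182 187 186 184 182 185 184
  185 163]
 [188 188 177 130  92 134 186 184 182 181 183 182 186 186 186 188 183 185
  186 164]
 [143 137 125 143 162 178 187 185 183 182 181 182 181 185 184 187 184 187
  181 144]
 [162 168 175 179 182 187 187 188 185 188 183 183 184 185 186 185 188 188
  174 120]
 [183 182 186 184 181 187 173 113 106 135 167 189 188 190 187 190 190 192
  168  84]
 [182 182 178 179 185 166  86  60  61  66  92 151 177 122 124 123 129 128
  115  72]
 [182 182 178 183 173 106  61  61  56  61  58  91 130 115 114 113 116 107
   89  68]
 [184 180 185 188 166  70  57  64  65  59  61  67  92 119 114 112 1
[... 1407 characters left out ...]
8 100]
 [ 95  92  88  71  47  34  39  36  40  40  53  75  92  98  99]
 [ 95  95  87  68  44  37  38  38  39  39  54  78  95  98  99]
 [ 95  95  86  69  48  37  38  36  38  40  58  82  96 100 100]
 [ 97  96  90  70  47  36  36  38  39  43  66  91 102 101 101]
 [ 99  96  93  70  49  37  35  39  39  52  87 116 124 122 116]
 [100  98  95  71  50  38  37  36  41  67 110 143 154 152 145]
 [105 102  93  73  49  37  35  38  44  78 127 161 172 173 169]
 [122 118 105  82  58  45  37  39  51  90 138 167 178 179 177]
 [154 146 134 112  90  72  59  62  79 113 151 175 178 178 177]
 [172 169 161 150 137 116 102 107 122 146 167 175 178 176 176]
 [178 177 175 171 166 155 146 150 157 168 175 178 177 178 176]]
```

send_rows(series="85 0 0 0 -8.3;85 0 0 0 -8.3;85 0 0 0 -8.3;85 0 0 0 -8.3;85 0 0 0 -8.3;85 0 0 0 -8.3;85 0 0 0 -8.3", newtons=30)

```text
clock: 3.7
tool_pos: [243.3, -575.7, 231.3]
ee_rot: [-0.0, 0.758, 0.652, 0.0]
force: [-0.2, -0.4, -0.5]
width: 85.0
grip_force: 0.0
```

send_rows(series="85 36 8 0 0;85 36 8 0 0;85 36 8 0 0;85 36 8 0 0;85 36 8 0 0;85 36 8 0 0;85 36 8 0 0;85 36 8 0 0;85 36 8 0 0;85 36 8 0 0")

```text
clock: 4.7
tool_pos: [379.0, -231.3, 231.6]
ee_rot: [0.0, 0.76, 0.649, 0.0]
force: [-0.4, -0.5, 0.2]
width: 85.0
grip_force: 0.0
```

```bash
cat >> h.py <<'E'
def axes(o):
    from scipy.spatial.transform import Rotation as Ro
    q=o["ee_rot"];return Ro.from_quat([q[1],q[2],q[3],q[0]]).as_matrix()
def to(X):
    o=bot.get_obs();R=axes(o)
    print("t",round(o["clock"],2),"pos",o["tool_pos"].round(1),"yaw",np.arctan2(R[1,0],R[0,0]).round(4),"z",R[:,2].round(3),"F",o["force"].round(1),"w",round(o["width"],1),"need",(R.T@(np.array(X)-o["tool_pos"])).round(1))
E
python3 -c "
from h import *
to([516.4,106,200])"
```

```text
t 4.7 pos [ 379.  -231.3  231.6] yaw 1.4135 z [ 0.001 -0.001 -1.   ] F [-0.4 -0.5  0.2] w 85.0 need [354.7  82.9  31.5]
```

send_rows(series="85 35 8 0 0;85 35 8 0 0;85 35 8 0 0;85 35 8 0 0;85 35 8 0 0;85 35 8 0 0;85 35 8 0 0;85 35 8 0 0;85 35 8 0 0;85 35 8 0 0;85 0 0 0 0;85 0 0 0 0")

```text
clock: 5.9
tool_pos: [512.2, 100.9, 231.2]
ee_rot: [0.0, 0.76, 0.65, -0.0]
force: [-0.3, -0.1, -0.4]
width: 84.9
grip_force: 0.0
```

```bash
python3 -c "
from h import *
to([516.4,106,75])"
```

```text
t 5.9 pos [512.2 100.9 231.2] yaw 1.4157 z [-0.001 -0.001 -1.   ] F [-0.3 -0.1 -0.4] w 84.9 need [  5.8   3.5 156.2]
```

send_rows(series="85 6 3.5 26 0;85 0 0 26 0;85 0 0 26 0;85 0 0 26 0;85 0 0 26 0;85 0 0 26 0;85 0 0 0 0;50 0 0 0 0;40 0 0 0 0;34 0 0 0 0;34 0 0 0 0;34 0 0 0 0")

```text
clock: 7.1
tool_pos: [517.3, 106.0, 76.2]
ee_rot: [0.0, 0.76, 0.65, 0.001]
force: [-0.2, -0.0, -1.1]
width: 33.8
grip_force: 0.0
```

```bash
python3 - <<'E'
from h import *
to([516.4,106,75])
a=bot.snapshot("scene");b=bot.snapshot("top")
A=cv2.resize(a["color"][170:270,300:400],None,fx=4,fy=4,interpolation=2)
B=cv2.resize(b["color"][150:250,240:340],None,fx=4,fy=4,interpolation=2)
cv2.imwrite("pics/k1.png",np.hstack([A,B]))
E
```

```text
t 7.1 pos [517.3 106.   76.2] yaw 1.414 z [ 0.002  0.    -1.   ] F [-0.2 -0.  -1.1] w 33.8 need [-0.2 -0.9  1.2]
```

View pics/k1.png

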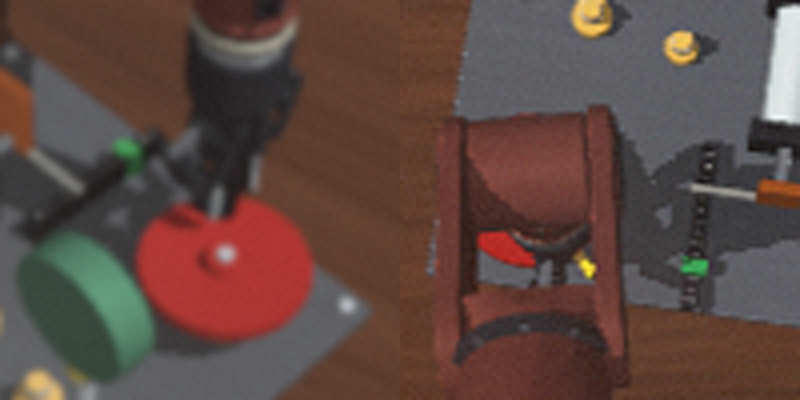

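The picture shows the fingers straddling the black knob (scene crop near 230,180), with no contact force at 34 mm opening. I close on it now.

send_rows(series="28 0 0 0 0;24 0 0 0 0;20 0 0 0 0;15 0 0 0 0;15 0 0 0 0;15 0 0 0 0", newtons=30)

```text
clock: 7.8
tool_pos: [516.4, 105.9, 75.3]
ee_rot: [-0.0, 0.76, 0.65, -0.0]
force: [-2.5, -0.3, 3.6]
width: 23.0
grip_force: 29.4
```

```bash
python3 -c "
from h import *
to([516.4,106,75])"
```

```text
t 7.8 pos [516.4 105.9  75.3] yaw 1.414 z [-0.001 -0.    -1.   ] F [-2.5 -0.3  3.6] w 23.0 need [0.1 0.  0.3]
```

```bash
cat >> h.py <<'E'
def circ(c,r,a0,a1,n,X0=None,yaw=1.414):
    a=np.radians(np.linspace(a0,a1,n+1)); p=np.c_[c[0]+r*np.cos(a),c[1]+r*np.sin(a)]
    if X0 is not None:p[0]=X0
    d=np.diff(p,axis=0);e=np.array([np.cos(yaw),np.sin(yaw)]);f=np.array([e[1],-e[0]])
    print("; ".join(f"15 {v@e:.1f} {v@f:.1f} 0 0" for v in d)); print("end",p[-1].round(1))
E
python3 -c "
from h import *
circ((557,135.5),50.2,216.1,306.1,12)
circ((557,135.5),50.2,306.1,396.1,12)"
```

```text
15 -4.3 4.9 0 0; 15 -3.6 5.5 0 0; 15 -2.9 5.9 0 0; 15 -2.1 6.2 0 0; 15 -1.3 6.4 0 0; 15 -0.4 6.6 0 0; 15 0.4 6.6 0 0; 15 1.3 6.4 0 0; 15 2.1 6.2 0 0; 15 2.9 5.9 0 0; 15 3.7 5.5 0 0; 15 4.3 4.9 0 0
end [586.6  94.9]
15 4.9 4.3 0 0; 15 5.5 3.6 0 0; 15 5.9 2.9 0 0; 15 6.2 2.1 0 0; 15 6.4 1.3 0 0; 15 6.6 0.4 0 0; 15 6.6 -0.4 0 0; 15 6.4 -1.3 0 0; 15 6.2 -2.1 0 0; 15 5.9 -2.9 0 0; 15 5.5 -3.7 0 0; 15 4.9 -4.3 0 0
end [597.6 165.1]
```

send_rows(series="15 -4.3 4.9 0 0; 15 -3.6 5.5 0 0; 15 -2.9 5.9 0 0; 15 -2.1 6.2 0 0; 15 -1.3 6.4 0 0; 15 -0.4 6.6 0 0")

```text
clock: 8.4
tool_pos: [550.3, 85.5, 75.3]
ee_rot: [0.0, 0.761, 0.649, 0.0]
force: [-2.1, 0.2, 3.1]
width: 23.2
grip_force: 29.4
```

```bash
python3 -c "
from h import *
to([557+50.2*np.cos(np.radians(261.1)),135.5+50.2*np.sin(np.radians(261.1)),75])"
```

```text
t 8.4 pos [550.3  85.5  75.3] yaw 1.4134 z [ 0. -0. -1.] F [-2.1  0.2  3.1] w 23.2 need [ 0.2 -1.1  0.3]
```

Excellent: forces are about what the wheel friction explains (~2 N). Continuing.

send_rows(series="15 0.4 6.6 0 0; 15 1.3 6.4 0 0; 15 2.1 6.2 0 0; 15 2.9 5.9 0 0; 15 3.7 5.5 0 0; 15 4.3 4.9 0 0")

```text
clock: 9.0
tool_pos: [587.4, 95.3, 75.3]
ee_rot: [-0.0, 0.76, 0.649, 0.0]
force: [-3.3, 0.3, 4.4]
width: 22.7
grip_force: 29.5
```

send_rows(series="15 4.9 4.3 0 0; 15 5.5 3.6 0 0; 15 5.9 2.9 0 0; 15 6.2 2.1 0 0; 15 6.4 1.3 0 0; 15 6.6 0.4 0 0; 15 6.6 -0.4 0 0; 15 6.4 -1.3 0 0; 15 6.2 -2.1 0 0; 15 5.9 -2.9 0 0; 15 5.5 -3.7 0 0; 15 4.9 -4.3 0 0")

```text
clock: 10.2
tool_pos: [597.7, 164.3, 75.3]
ee_rot: [0.001, 0.76, 0.65, -0.001]
force: [-3.3, -4.8, 5.7]
width: 22.8
grip_force: 29.5
```

```bash
python3 -c "
from h import *
to([597.6,165.1,75])"
```

```text
t 10.2 pos [597.7 164.3  75.3] yaw 1.4145 z [-0.    -0.003 -1.   ] F [-3.3 -4.8  5.7] w 22.8 need [ 0.7 -0.2  0.3]
```

send_rows(series="15 4.3 -4.9 0 0; 15 3.6 -5.5 0 0; 15 2.9 -5.9 0 0; 15 2.1 -6.2 0 0; 15 1.3 -6.4 0 0; 15 0.4 -6.6 0 0; 15 -0.4 -6.6 0 0; 15 -1.3 -6.4 0 0; 15 -2.1 -6.2 0 0; 15 -2.9 -5.9 0 0; 15 -3.7 -5.5 0 0; 15 -4.3 -4.9 0 0")

```text
clock: 11.4
tool_pos: [528.2, 176.2, 75.4]
ee_rot: [0.001, 0.76, 0.649, 0.001]
force: [4.7, -3.6, -0.7]
width: 23.0
grip_force: 29.4
```

```bash
python3 -c "
from h import *
to([527.4,176.1,75])"
```

```text
t 11.4 pos [528.2 176.2  75.4] yaw 1.4138 z [ 0.003  0.001 -1.   ] F [ 4.7 -3.6 -0.7] w 23.0 need [-0.2 -0.8  0.4]
```

send_rows(series="15 -4.9 -4.3 0 0; 15 -5.5 -3.6 0 0; 15 -5.9 -2.9 0 0; 15 -6.2 -2.1 0 0; 15 -6.4 -1.3 0 0; 15 -6.6 -0.4 0 0; 15 -6.6 0.4 0 0; 15 -6.4 1.3 0 0; 15 -6.2 2.1 0 0; 15 -5.9 2.9 0 0; 15 -5.5 3.7 0 0; 15 -4.9 4.3 0 0")

```text
clock: 12.6
tool_pos: [516.4, 105.5, 75.3]
ee_rot: [-0.001, 0.76, 0.649, -0.001]
force: [0.4, 2.3, 2.2]
width: 22.5
grip_force: 29.8
```

```bash
python3 -c "
from h import *
to([516.4,105.9,75])"
```

```text
t 12.6 pos [516.4 105.5  75.3] yaw 1.4137 z [-0.002  0.    -1.   ] F [0.4 2.3 2.2] w 22.5 need [ 0.4 -0.   0.3]
```

send_rows(series="40 0 0 0 0;85 0 0 0 0;85 0 0 0 0;85 0 0 0 0;85 0 0 -20 0;85 0 0 -40 0;85 0 0 -40 0;85 0 0 -40 0;85 0 0 -15 0;85 0 0 0 0")

```text
clock: 13.6
tool_pos: [518.6, 106.2, 233.4]
ee_rot: [0.002, 0.76, 0.65, 0.003]
force: [-0.1, -0.1, 0.1]
width: 84.9
grip_force: 0.0
```

```bash
python3 -c "
from h import *
to([545.5,-77.5,230])"
```

```text
t 13.6 pos [518.6 106.2 233.4] yaw 1.4141 z [ 0.006  0.    -1.   ] F [-0.1 -0.1  0.1] w 84.9 need [-177.2   55.2    3.5]
```

send_rows(series="85 -36 0 0 0;85 -36 0 0 0;85 -36 0 0 0;85 -36 0 0 0;85 -36 0 0 0;85 -36 0 0 0;85 -36 0 0 0;85 -36 0 0 0;85 -36 0 0 0;85 -36 0 0 0;85 0 0 0 0;85 0 0 0 0")

```text
clock: 14.8
tool_pos: [458.9, -249.2, 227.4]
ee_rot: [-0.003, 0.761, 0.649, -0.0]
force: [0.3, -0.5, -0.8]
width: 85.3
grip_force: 0.0
```

```bash
python3 - <<'E'
from h import *
to([545.5,-77.5,230])
a=bot.snapshot("scene");b=bot.snapshot("top")
print(b["color"][202:213,275:286,2])
t0=cv2.imread("pics/t0.png");print(t0[202:213,275:286,2])
A=cv2.resize(a["color"][170:270,290:390],None,fx=4,fy=4,interpolation=2)
B=cv2.resize(b["color"][150:250,250:350],None,fx=4,fy=4,interpolation=2)
cv2.imwrite("pics/k2.png",np.hstack([A,B]))
E
```

```text
t 14.8 pos [ 458.9 -249.2  227.4] yaw 1.4119 z [-0.004  0.004 -1.   ] F [ 0.3 -0.5 -0.8] w 85.3 need [183.2  58.3  -2.4]
[[176 181 187 186 186 191 185 186 182 184 185]
 [184 181 184 170 111  87  95 137 192 188 189]
 [181 180 165  90  62  57  59  71 141 178 128]
 [178 173 132  57  60  64  59  56  76 107 114]
 [183 168  97  56  61  64  66  61  61  81 115]
 [186 167  90  57  68  63  62  62  51  80 117]
 [186 185 151  52  58  63  67  58  53  80 121]
 [184 188 168  85  43  58  55  54  48  77 117]
 [178 184 179 159  86  52  53  48  63  98 112]
 [183 185 185 183 169 118  84 146 224 226 153]
 [182 183 187 185 182 180 173 182 187 154 109]]
[[180 181 182 184 189 190 185 183 184 183 187]
 [182 179 186 174 115 102 133 164 188 188 189]
 [184 186 170  90  60  64  67  92 148 177 126]
 [183 172 106  57  60  65  61  58  90 132 115]
 [189 164  67  61  61  64  62  60  65  95 114]
 [187 165  68  63  66  64  61  58  64  92 119]
 [189 168  86  54  60  64  65  61  60  89 118]
 [184 186 156  61  56  59  57  55  55  82 119]
 [182 182 186 153  62  51  49  43  59  98 113]
 [183 183 185 185 156  69  70 161 235 193 118]
 [182 179 183 186 185 175 178 197 215 161 102]]
```

View pics/k2.png

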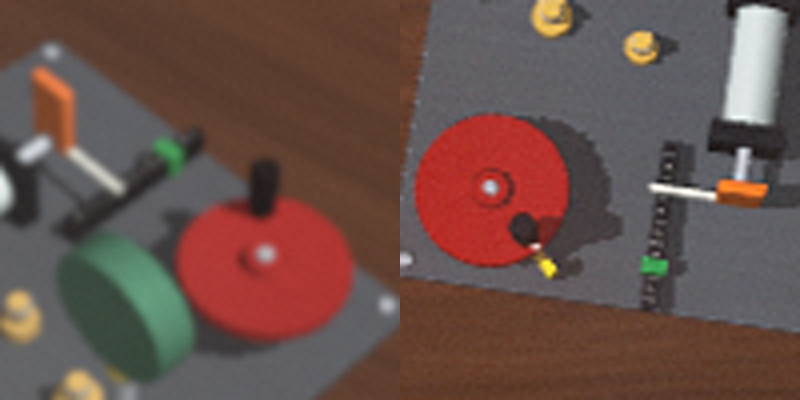

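send_rows(series="60 31 10 0 0;60 31 10 0 0;60 31 10 0 0;60 30 10 0 0;60 30 9 0 0;60 30 9 0 0;60 0 0 0 0;60 0 0 0 0", newtons=50)

```text
clock: 15.7
tool_pos: [545.9, -76.3, 229.7]
ee_rot: [-0.0, 0.759, 0.651, -0.001]
force: [0.4, -0.5, -0.8]
width: 59.9
grip_force: 0.0
```

```bash
python3 -c "
from h import *
to([545.5,-77.5,74])"
```

```text
t 15.7 pos [545.9 -76.3 229.7] yaw 1.4174 z [-0.001 -0.    -1.   ] F [ 0.4 -0.5 -0.8] w 59.9 need [ -1.2  -0.  155.7]
```

send_rows(series="60 -1 0 26 0;60 0 0 26 0;60 0 0 26 0;60 0 0 26 0;60 0 0 26 0;60 0 0 26 0;60 0 0 0 0;40 0 0 0 0;25 0 0 0 0;25 0 0 0 0")

```text
clock: 16.7
tool_pos: [547.7, -79.5, 76.3]
ee_rot: [0.002, 0.76, 0.649, 0.001]
force: [0.8, 0.3, -0.1]
width: 24.7
grip_force: 0.0
```

send_rows(series="15 0 0 0 0;10 0 0 0 0;5 0 0 0 0;0 0 0 0 0;0 0 0 0 0;0 0 0 0 0")

```text
clock: 17.3
tool_pos: [546.5, -79.1, 75.8]
ee_rot: [0.0, 0.76, 0.65, -0.0]
force: [-2.7, 0.8, 6.3]
width: 11.1
grip_force: 50.2
```

```bash
python3 -c "
from h import *
to([545.5,-77.5,74])"
```

```text
t 17.3 pos [546.5 -79.1  75.8] yaw 1.4139 z [ 0. -0. -1.] F [-2.7  0.8  6.3] w 11.1 need [ 1.4 -1.2  1.8]
```

send_rows(series="0 0 -6 0 0;0 0 -6 0 0;0 0 -6 0 0;0 0 -6 0 0;0 0 -6 0 0;0 0 -6 0 0;0 0 -6 0 0;0 0 -6 0 0;0 0 -6 0 0;0 0 -6 0 0;0 0 0 0 0;0 0 0 0 0")

```text
clock: 18.5
tool_pos: [490.3, -70.2, 75.8]
ee_rot: [0.003, 0.76, 0.649, 0.003]
force: [8.7, -0.9, -1.3]
width: 11.2
grip_force: 49.5
```

```bash
python3 - <<'E'
from h import *
to([546.5,-79.1,74])
a=bot.snapshot("scene");b=bot.snapshot("top")
cv2.imwrite("pics/s3.png",a["color"]);cv2.imwrite("pics/t3.png",b["color"])
A=cv2.resize(a["color"][185:235,290:340],None,fx=8,fy=8,interpolation=2)
B=cv2.resize(b["color"][190:240,295:345],None,fx=8,fy=8,interpolation=2)
cv2.imwrite("pics/k3.png",np.hstack([A,B]))
E
```

```text
t 18.5 pos [490.3 -70.2  75.8] yaw 1.4135 z [ 0.008 -0.002 -1.   ] F [ 8.7 -0.9 -1.3] w 11.2 need [ 0.  56.9  2.3]
```

View pics/k3.png

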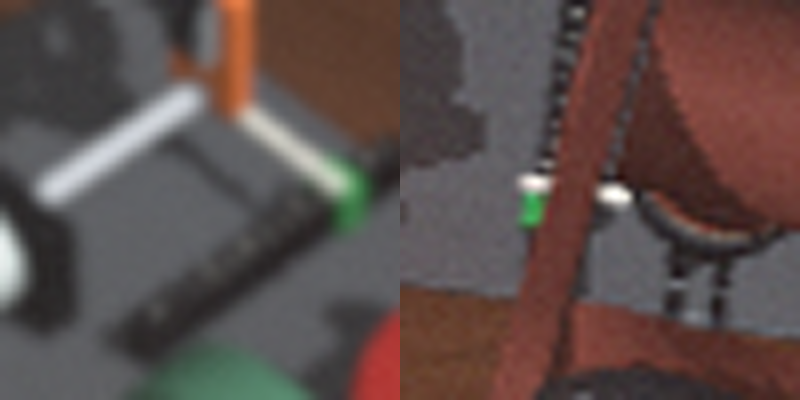

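```bash
python3 - <<'E'
from h import *
b=bot.snapshot("top");im=b["color"]
t0=cv2.imread("pics/t0.png")
ex=np.array([.9874,-.158]);ey=np.array([.158,.9874])
f=lambda p,z:((atz(b,p,z)-[605.2,4.1])@ex,(atz(b,p,z)-[605.2,4.1])@ey)
# white pointer bits: weighted row centroid per column
for c in range(310,325):
    col=im[208:217,c].astype(float); w=np.clip(col.min(1)-110,0,None); 
    if w.max()>60: r=208+(w*np.arange(9)).sum()/w.sum(); print("ptr",c,round(r,2),np.round(f((c,r),49),1))
for I,n in((t0,"home"),):
  for c in range(312,328):
    col=I[192:203,c].astype(float); w=np.clip(col.min(1)-110,0,None)
    if w.max()>60: r=192+(w*np.arange(11)).sum()/w.sum(); print("home",c,round(r,2),np.round(f((c,r),49),1))
g=t0.astype(float);G=np.clip(g[...,1]-np.maximum(g[...,0],g[...,2])-20,0,None)
for c in range(309,318):
    w=G[210:223,c]
    if w.max()>30: r=210+(w*np.arange(13)).sum()/w.sum();print("clip",c,round(r,2),w.sum().round(),np.round(f((c,r),38),1))
E
```

```text
ptr 310 212.38 [-103.   -13.8]
ptr 311 212.39 [-102.5  -17.3]
ptr 312 212.4 [-102.1  -20.7]
ptr 313 212.1 [-100.5  -24. ]
ptr 320 213.67 [-102.5  -48.9]
ptr 321 213.71 [-102.2  -52.4]
ptr 322 213.9 [-102.4  -55.9]
ptr 323 214.25 [-103.1  -59.5]
home 312 196.29 [-45.9 -12.8]
home 313 196.4 [-45.7 -16.3]
home 314 196.46 [-45.5 -19.8]
home 315 196.78 [-46.1 -23.4]
home 316 196.67 [-45.2 -26.8]
home 317 196.78 [-45.1 -30.3]
home 318 197.14 [-45.9 -34. ]
home 319 197.28 [-45.9 -37.5]
home 320 197.4 [-45.8 -41. ]
home 321 197.45 [-45.5 -44.5]
home 322 197.63 [-45.6 -48.1]
home 323 197.77 [-45.6 -51.6]
home 324 197.87 [-45.5 -55.1]
home 325 198.15 [-46.  -58.7]
home 326 198.32 [-46.1 -62.3]
home 327 198.46 [-46.1 -65.8]
clip 310 216.07 75.0 [-114.5  -15.5]
clip 311 215.7 231.0 [-112.7  -18.8]
clip 312 215.76 206.0 [-112.5  -22.3]
clip 313 216.02 197.0 [-112.9  -25.9]
clip 314 216.36 196.0 [-113.6  -29.5]
clip 315 216.3 221.0 [-112.9  -32.9]
clip 316 216.09 150.0 [-111.6  -36.3]
```

send_rows(series="0 0 -2 0 0;0 0 -2 0 0;0 0 -2 0 0;0 0 -2 0 0;0 0 -1.5 0 0;0 0 0 0 0;0 0 0 0 0;0 0 0 0 0;0 0 0 0 0;0 0 0 0 0")

```text
clock: 19.65
tool_pos: [481.4, -68.8, 75.9]
ee_rot: [0.004, 0.761, 0.649, 0.003]
force: [9.9, -0.4, -3.1]
width: 11.2
grip_force: 49.6
```

```bash
python3 - <<'E'
from h import *
to([546.5,-79.1,74])
a=bot.snapshot("scene");b=bot.snapshot("top");im=b["color"]
ex=np.array([.9874,-.158]);ey=np.array([.158,.9874])
f=lambda p,z:((atz(b,p,z)-[605.2,4.1])@ex,(atz(b,p,z)-[605.2,4.1])@ey)
for c in range(308,325):
    col=im[210:221,c].astype(float); w=np.clip(col.min(1)-110,0,None)
    if w.max()>60: r=210+(w*np.arange(11)).sum()/w.sum(); print("ptr",c,round(r,2),np.round(f((c,r),49),1))
A=cv2.resize(a["color"][190:230,300:350],None,fx=8,fy=8,interpolation=2)
B=cv2.resize(b["color"][200:240,295:345],None,fx=8,fy=8,interpolation=2)
cv2.imwrite("pics/k4.png",np.hstack([A,B]))
E
```

```text
t 19.65 pos [481.4 -68.8  75.9] yaw 1.4134 z [ 0.009 -0.002 -1.   ] F [ 9.9 -0.4 -3.1] w 11.2 need [ 0.  65.9  2.5]
ptr 310 214.83 [-111.5  -15. ]
ptr 311 215.01 [-111.6  -18.6]
ptr 312 215.22 [-111.8  -22.1]
ptr 320 216.51 [-112.4  -50.3]
ptr 321 216.67 [-112.5  -53.8]
ptr 322 216.68 [-112.   -57.2]
```

View pics/k4.png

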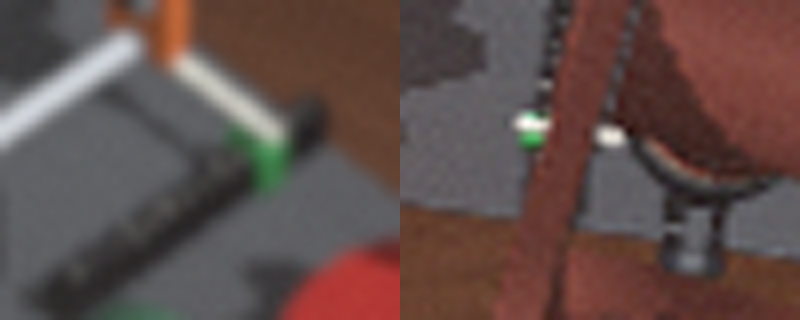

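The pointer (top crop about 530,125) lies over the green clip in both views. The measured pump-x values are -112 for the pointer and about -112 for the clip.

```bash
python3 -c "
from h import *
to([481.4,-68.8,75.9]);print(bot.hand_in())"
```

```text
t 19.75 pos [481.4 -68.8  75.9] yaw 1.4134 z [ 0.009 -0.002 -1.   ] F [10.3 -0.1 -3.1] w 11.3 need [-0.  0. -0.]
the job is handed in; nothing more can be done
None
```

I turned the wheel one full turn anticlockwise, with the knob back at the yellow mark to within about 2°, then pulled the plunger until its pointer stood over the green clip (about 2 mm by my measurement). I handed the job in at 19.75 s still holding it; no verdict came back.

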